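Make up two breakfast trays from the island's stock

TASK

Make up the two breakfast trays: the red jam, the amber honey and the green tea tin go on the oak tray, and the white salt mill and the brown pepper mill on the white tray, each standing upright on the floor of a bay of its own (any bay of that tray). Set the things down gently without dropping or knocking any over, and leave the mustard, the coffee tin and the steel shaker where they stand.

Things in the scene. Friction and masses are not known exactly. Their poses are not given: they have to be found in the camera images.
- jam_jar: Jar, upright cylinder 54 mm in diameter and 80 mm high (straight sides), closed by a lid of the same diameter (top 19 mm), dark red with a red lid, a pale paper band round it. Glass, full, about 0.25 kg. Origin: centre of its underside; z up.
- honey_jar: Jar, upright cylinder 54 mm in diameter and 80 mm high (straight sides), closed by a lid of the same diameter (top 19 mm), amber with an orange lid, a pale paper band round it. Glass, full, about 0.25 kg. Origin: centre of its underside; z up.
- tea_tin: Square upright tin 50 x 50 mm, 80 mm high, green all over with a thin steel line under the lid and a small steel disc on top, about 0.15 kg. Origin: centre of its underside; x and y are normal to its flat sides, z up.
- salt_mill: Turned mill, round, white, with a small steel knob on top; 95 mm high with the knob; base 50 mm in diameter, waist 40 mm at 30 mm height, straight upper part 46 mm in diameter from 44 to 80 mm height (hold it there). About 0.2 kg. Origin: centre of its underside; z up.
- pepper_mill: Turned mill, round, brown wood, with a small steel knob on top; 95 mm high with the knob; base 50 mm in diameter, waist 40 mm at 30 mm height, straight upper part 46 mm in diameter from 44 to 80 mm height (hold it there). About 0.2 kg. Origin: centre of its underside; z up.
- oak_tray: Pale oak shallow tray, 248 x 86 mm outside, rim and dividers 22 mm high, walls 5 mm, floor 5 mm thick; cross dividers part it into three square bays in a row, each 76 x 76 mm inside. It stands firmly and does not slide. Origin: centre of its underside on the worktop; x runs along its long side, y across, z up. Bay centres lie at x = -81, 0 and +81 mm, y = 0, their floor at z = 5 mm.
- white_tray: White plastic shallow tray, 167 x 86 mm outside, rim and dividers 22 mm high, walls 5 mm, floor 5 mm thick; cross dividers part it into two square bays in a row, each 76 x 76 mm inside. It stands firmly and does not slide. Origin: centre of its underside on the worktop; x runs along its long side, y across, z up. Bay centres lie at x = -40.5 and +40.5 mm, y = 0, their floor at z = 5 mm.
- mustard_jar: Jar, upright cylinder 54 mm in diameter and 80 mm high (straight sides), closed by a lid of the same diameter (top 19 mm), yellow with a bright yellow lid, a pale paper band round it. Glass, full, about 0.25 kg. Origin: centre of its underside; z up. To be left alone.
- coffee_tin: Square upright tin 50 x 50 mm, 80 mm high, blue all over with a thin steel line under the lid and a small steel disc on top, about 0.15 kg. Origin: centre of its underside; x and y are normal to its flat sides, z up. To be left alone.
- shaker: Steel shaker, round, 48 mm in diameter, 85 mm high, domed top with small black dots. Origin: centre of its underside. To be left alone.
Not all that is in view belongs to the job. Of the things like the honey_jar, leave any that is purple; of the rest the larger one is meant.

How it is judged (in metres and radians):
At the end, for the whole second after the job is handed in: Jam, honey and tea tin in oak tray bays, salt and pepper mills in white tray bays, each upright (0.1 rad), underside within 4 mm of the bay floor, within 20 mm of the tray's centre line, released, at rest; mustard, coffee and shaker within 20 mm of their start (x of jam_jar in the frame of oak_tray between -0.1 and 0.1 m and y of jam_jar in the frame of oak_tray between -0.02 and 0.02 m and z of jam_jar in the frame of oak_tray between 0.001 and 0.009 m and angle between each of jam_jar, honey_jar, tea_tin, salt_mill, pepper_mill's own z axis and vertical below 0.1 rad and linear speed of each of jam_jar, honey_jar, tea_tin, salt_mill, pepper_mill below 0.02 m/s and angular speed of each of jam_jar, honey_jar, tea_tin, salt_mill, pepper_mill below 0.2 rad/s and contact force between each of jam_jar, honey_jar, tea_tin, salt_mill, pepper_mill and the fingers below 0.1 N and x of honey_jar in the frame of oak_tray between -0.1 and 0.1 m and y of honey_jar in the frame of oak_tray between -0.02 and 0.02 m and z of honey_jar in the frame of oak_tray between 0.001 and 0.009 m and x of tea_tin in the frame of oak_tray between -0.1 and 0.1 m and y of tea_tin in the frame of oak_tray between -0.02 and 0.02 m and z of tea_tin in the frame of oak_tray between 0.001 and 0.009 m and x of salt_mill in the frame of white_tray between -0.06 and 0.06 m and y of salt_mill in the frame of white_tray between -0.02 and 0.02 m and z of salt_mill in the frame of white_tray between 0.001 and 0.009 m and x of pepper_mill in the frame of white_tray between -0.06 and 0.06 m and y of pepper_mill in the frame of white_tray between -0.02 and 0.02 m and z of pepper_mill in the frame of white_tray between 0.001 and 0.009 m and distance of each of mustard_jar, coffee_tin, shaker from where it was at the start of the episode below 0.02 m); the robot touches nothing.
It fails at once if one of the five things is knocked over (tilted more than 0.6 rad) (angle between any of jam_jar, honey_jar, tea_tin, salt_mill, pepper_mill's own z axis and vertical above 0.6 rad).
It fails at once if one of the five things is dropped or thrown (faster than 0.7 m/s, about a 25 mm fall, with no finger touching it) ((linear speed of jam_jar above 0.7 m/s and contact force between jam_jar and the fingers below 0.05 N) or (linear speed of honey_jar above 0.7 m/s and contact force between honey_jar and the fingers below 0.05 N) or (linear speed of tea_tin above 0.7 m/s and contact force between tea_tin and the fingers below 0.05 N) or (linear speed of salt_mill above 0.7 m/s and contact force between salt_mill and the fingers below 0.05 N) or (linear speed of pepper_mill above 0.7 m/s and contact force between pepper_mill and the fingers below 0.05 N)).
It fails at once if the mustard, the coffee tin or the shaker is moved by more than 20 mm or knocked over (distance of any of mustard_jar, coffee_tin, shaker from where it was at the start of the episode above 0.02 m or angle between any of mustard_jar, coffee_tin, shaker's own z axis and vertical above 0.6 rad).
It also fails if it takes over 128 s, if anything falls off the work surface, if the arm or the gripper's body presses on something with over 40 N, if the wrist force passes 120 N, or if a joint passes its speed limit or range.

ROBOT

A 6-joint arm with a two-finger parallel gripper is mounted at the origin on the work surface. World frame = base frame: x ahead of the robot, y to its left, z up, the work surface at z = 0. Lengths are in mm, angles in degrees, forces in N, time in s.
With the tool pointing down it reaches from about 350 to 850 mm from the base axis. Payload 8.1 kg.
Tool frame: the origin (TCP) lies at the very end of the fingers, on their centre line; the grasp point (between the pads) lies r.tcp_to_grasp behind it (r.tcp_to_grasp is the distance from the TCP to the grasp point, in mm); z points along the fingers, y is the line along which they close (so a half turn about z gives the same grasp; the last joint's range is limited). The gripper opens to 85 mm and grips with 20 to 120 N. Pads are 22 mm wide; open, the fingers measure 114 mm over their backs; the gripper's body (76 mm by 85 mm) begins 54 mm behind the grasp point. The pads swing forward as they close: fully open they stand 13 mm farther back than shut.
Start: joints at [63.002, 7.471, 85.268, -0, 87.261, -4.893], TCP at [225.759, 555.912, 210.492] pointing down, gripper open.
Joint ranges: [-169.43, 169.43], [-51.17, 129.36], [1.28, 143.12], [-76.62, 256.62], [0, 156.53], [-152.29, 152.29]. Speed limits (degrees/s): [136.94, 136.94, 159.86, 180, 180, 180].

INTERFACE

Orientations are given as [roll, pitch, yaw] about the fixed x, y, z axes, in that order (R = Rz(yaw) Ry(pitch) Rx(roll)).
In Python, from bench import sense, viewer, order, r gives the robot as it stands.
- The arm moves only by the tool carry_out, never from a script. Its argument "increments" is one flat list of numbers, 7 for each row, row after row: the shift along the tool's x, y, z as a fraction of full scale, then the turn, a rotation vector about the tool's x, y, z as a fraction of full scale, then the opening, from -1 (shut) to 1 (fully open). A call has exactly 10 rows; each row is the pose to reach, as a shift and turn from the pose commanded when the call began, along the tool's axes at that moment, turning the shorter way round; what a row does not reach only later rows make up. Full scale, the value 1, is 400 mm for a shift and 2 pi rad for a turn. A row lasts 1/8 s, in which the tool goes at most 62.5 mm and 10.7 degrees, less where a joint would pass 70% of its speed; a pose out of reach is approached as far as the arm can. A call with a number of a shift or a turn outside -1 to 1 is refused whole. A call with a gripper value outside its range is refused whole. The fingers move at their own pace and stop on an object; "force" is the grip in N (left out, the last holds). Time passes only in rows, so rows that repeat a pose let the fingers close, or fill a call up. It gives the time, the measured TCP pose, the force, the opening and the grip force at its end, in the units of the state.
- sense(): the state, without advancing time (a new reading comes with each control period).
- viewer.snapshot(name): name is "side" or "top"; returns the picture (480x640x3 uint8, red, green, blue); there is no depth.
- viewer.get_calibration(name): a dict with "fx", "fy", "cx", "cy" (pixels), "R" (3x3) and "t" (3): a world point X has camera coordinates R X + t. Camera axes: x right, y down, z forward; pixel columns grow to the right and rows downward; lengths in mm; the calibration is good to about 2 mm. A picture is of the moment at which its call begins. get_calibration takes no time and is no camera call.
- order.hand_in(): hands the job in; it is judged then, once.
The state is a dict: "time": time; "joint_pos": joint angles; "qd": joint speeds; "joint_efforts": joint torques, N m; "tool_pos": TCP position; "tcp_rot": TCP orientation; "ft_force": force on the tool from outside, world axes, zero at the start; "wrist_torque": the same for the moment, N m; "finger_gap": finger opening in mm; "grip_force": force on a finger pad.
Only numpy, scipy, OpenCV 4.12 (cv2) and the standard library are available. Lean on these libraries where they do the work, as an engineer would, in place of code of your own. Each camera call takes 0.05 s, during which the arm holds its last target. There are 200 camera calls.

## Working session

There is one attempt and no reset: what is moved stays moved. The work goes in short steps, Python scripts to look and compute and a tool call to move; the robot and the scene stay as the last step left them, time stands still between calls to the robot, and variables do not carry over. Pictures are saved under pics/ and viewed, at most 14 in all, crops included, and the job is handed in when it is done.

Besides the shell and the picture viewer there is one more tool, called by a JSON object that holds its "name" and its "arguments". carry_out: Moves the arm, as the interface text tells. Its arguments: {"type":"object","properties":{"increments":{"type":"array"},"force":{"type":"number"}},"required":["increments"]}

```bash
ls; mkdir -p pics; python3 - <<'E'
from bench import sense, viewer, order, r
import cv2
for n in("top","side"):
    cv2.imwrite(f"pics/{n}0.png",viewer.snapshot(n)[:,:,::-1]); c=viewer.get_calibration(n); print(n,c)
print(sense(), r.tcp_to_grasp)
E
```

```text
pics
top {'fx': 475.36308700476764, 'fy': 475.36308700476764, 'cx': 318.15971766187675, 'cy': 235.44195052042548, 'R': array([[-0.00590241, -0.99984788,  0.01641248],
       [-0.99721278,  0.00466453, -0.07446413],
       [ 0.07437624, -0.01680625, -0.99708862]]), 't': array([1.11319586e-01, 5.14333202e+02, 8.00237808e+02])}
side {'fx': 505.54749687844054, 'fy': 505.54749687844054, 'cx': 310.9970655846163, 'cy': 239.68678496236313, 'R': array([[ 0.88850231, -0.45880065,  0.00809975],
       [-0.25521542, -0.50875949, -0.82220975],
       [ 0.38135119,  0.72846808, -0.56912698]]), 't': array([-453.57656586,  178.16050705,  927.95383486])}
{'time': 0.1, 'joint_pos': array([ 6.29992300e+01,  7.51191705e+00,  8.53227898e+01,  1.97098193e-03,
        8.72597663e+01, -4.89122135e+00]), 'qd': array([-0.02881069, -0.16731906, -0.06325348,  0.00709184,  0.07048688,
        0.0308228 ]), 'joint_efforts': array([ 1.03862803e-03, -5.70944953e+01, -5.01946127e+01,  8.27263761e-06,
        7.89517129e-03,  5.95578422e-05]), 'tool_pos': array([225.54190377, 555.44010472, 209.53989122]), 'tcp_rot': array([-1.79906039e+02, -1.00165886e-02,  1.57890347e+02]), 'ft_force': array([-0.08979788,  0.08568215, -0.19524396]), 'wrist_torque': array([ 0.02287671,  0.01662443, -0.04806401]), 'grip_force': 0.0, 'finger_gap': 85.5236279489181} 18.700000000000003
```

View pics/top0.png

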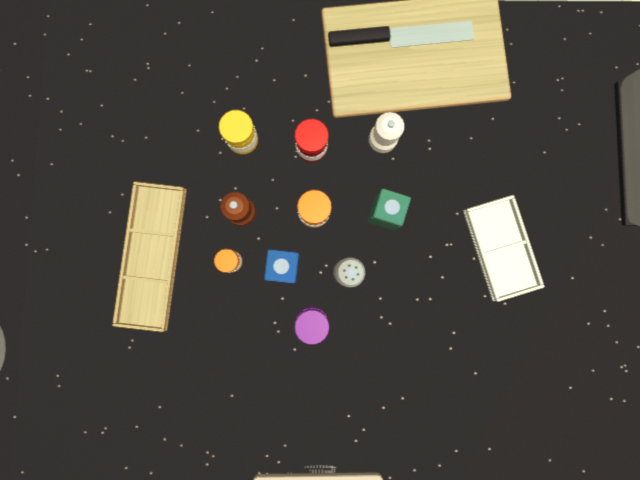

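View pics/side0.png

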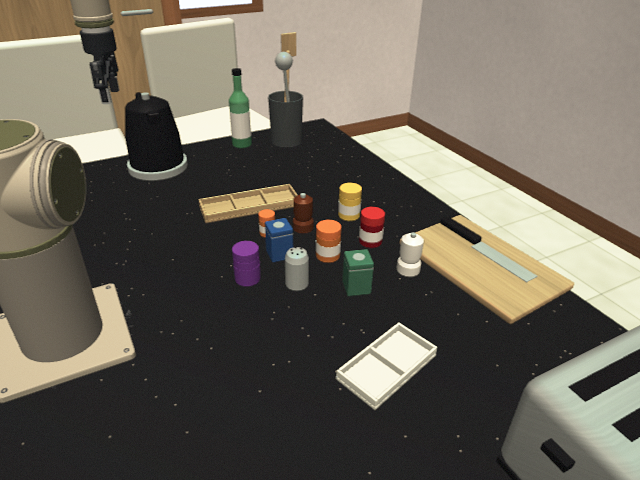

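The top view shows the oak tray left (150,256) and the white tray right (504,248). The jam is at (312,138), the honey at (314,207), the tea tin at (392,208), the salt at (388,128) and the pepper at (236,206). The small orange jar at (228,261) and the purple jar at (312,327) are decoys. The mustard, coffee tin and shaker are to be left where they stand.

```bash
cat > h.py <<'E'
import numpy as np, cv2
from bench import sense, viewer, order, r
def cast(cal,uv,z):
    R,t=np.array(cal["R"]),np.array(cal["t"]); C=-R.T@t
    uv=np.atleast_2d(np.float64(uv)); d=np.c_[(uv[:,0]-cal["cx"])/cal["fx"],(uv[:,1]-cal["cy"])/cal["fy"],np.ones(len(uv))]@R
    return (C+d*((z-C[2])/d[:,2])[:,None])[:,:2]
def blob(m,uv,rad=45):
    w=np.zeros_like(m); cv2.circle(w,tuple(map(int,uv)),rad,255,-1)
    cs,_=cv2.findContours(m&w,cv2.RETR_EXTERNAL,cv2.CHAIN_APPROX_NONE)
    return max(cs,key=cv2.contourArea)
E
cat > m.py <<'E'
from h import *
c=viewer.get_calibration("top"); im=viewer.snapshot("top"); hsv=cv2.cvtColor(im,cv2.COLOR_RGB2HSV)
for n,uv in dict(jam=(312,136),honey=(314,207),must=(236,127),small=(227,261),purple=(312,327),pepper=(236,204),salt=(389,126),tea=(392,200),coffee=(281,262),shaker=(350,271)).items():
    print(n,hsv[uv[1]-22:uv[1]+32:4,uv[0]].tolist())
# trays
for n,lo,hi,uv,rad in (("oak",(12,40,70),(32,160,255),(150,256),95),("white",(10,0,110),(60,70,255),(504,248),70)):
    m=cv2.morphologyEx(cv2.inRange(hsv,lo,hi),cv2.MORPH_CLOSE,np.ones((5,5)))
    k=blob(m,uv,rad); q=cv2.boxPoints(cv2.minAreaRect(k)); print(n,q.tolist())
    for z in(0,22): print(z,cast(c,q,z).round(1).tolist())
print("cam",(-c["R"].T@c["t"]).round())
E
python3 m.py
```

```text
jam [[12, 24, 54], [2, 154, 124], [2, 191, 255], [2, 189, 255], [2, 188, 255], [2, 186, 255], [2, 183, 255], [2, 182, 255], [2, 180, 255], [2, 183, 255], [179, 213, 110], [20, 47, 163], [179, 99, 67], [15, 19, 53]]
honey [[18, 24, 54], [9, 151, 123], [18, 172, 255], [19, 171, 255], [19, 168, 255], [19, 167, 255], [19, 165, 255], [19, 162, 255], [19, 160, 255], [19, 160, 255], [19, 80, 179], [15, 19, 54], [15, 19, 53], [12, 24, 54]]
must [[18, 24, 54], [20, 135, 108], [27, 173, 255], [27, 171, 255], [27, 172, 255], [27, 170, 255], [27, 170, 255], [27, 169, 255], [27, 168, 255], [26, 171, 255], [22, 200, 172], [20, 52, 158], [19, 103, 79], [18, 24, 54]]
small [[15, 19, 54], [15, 19, 54], [15, 27, 56], [18, 176, 255], [18, 174, 255], [18, 174, 255], [18, 173, 255], [18, 172, 255], [17, 175, 255], [18, 24, 54], [18, 23, 55], [15, 19, 54], [12, 24, 54], [8, 19, 54]]
purple [[8, 19, 54], [148, 127, 104], [150, 99, 204], [150, 100, 204], [150, 99, 204], [150, 100, 204], [150, 100, 204], [150, 100, 204], [149, 101, 204], [149, 102, 203], [170, 26, 58], [15, 28, 54], [15, 19, 54], [18, 24, 54
[... 995 characters left out ...]
17], [26, 30, 168], [12, 24, 54], [15, 19, 54], [15, 19, 54], [12, 24, 54]]
oak [[110.71310424804688, 326.2657165527344], [131.17486572265625, 178.94094848632812], [187.34140014648438, 186.74185180664062], [166.879638671875, 334.0666198730469]]
0 [[360.1, 356.3], [617.5, 327.2], [603.3, 228.1], [346.0, 259.6]]
22 [[362.6, 347.3], [613.2, 318.9], [599.3, 222.4], [348.9, 253.0]]
white [[456.5, 211.50003051757812], [513.2000122070312, 192.6000213623047], [545.800048828125, 290.3999938964844], [489.10003662109375, 309.29998779296875]]
0 [[557.3, -249.4], [591.0, -352.2], [416.7, -403.7], [384.4, -302.1]]
22 [[554.6, -242.5], [587.3, -342.7], [417.7, -392.8], [386.2, -293.8]]
cam [453.  11. 836.]
```

```bash
cat > m2.py <<'E'
from h import *
import sys
c=viewer.get_calibration("top"); im=viewer.snapshot("top"); hsv=cv2.cvtColor(im,cv2.COLOR_RGB2HSV)
D=dict(jam=((0,120,200),(6,255,255),(312,136),80),honey=((14,120,215),(22,255,255),(314,207),80),must=((24,120,215),(32,255,255),(236,127),80),
 small=((14,120,200),(22,255,255),(227,261),60),purple=((140,70,170),(160,255,255),(312,327),80),
 pephead=((0,60,115),(20,255,255),(236,206),80),pepknob=((0,0,150),(179,100,255),(235,205),93),
 salthead=((0,0,200),(179,45,255),(389,128),80),saltknob=((32,9,0),(150,60,254),(390,126),93),
 shaker=((0,0,130),(179,60,255),(350,271),80),
 tea=((40,0,155),(120,255,255),(392,206),80),coffee=((85,10,150),(120,255,255),(282,266),80))
for n,(lo,hi,uv,z) in D.items():
    m=cv2.inRange(hsv,lo,hi)
    if n=="salthead": m=cv2.morphologyEx(m,cv2.MORPH_OPEN,np.ones((9,9)))
    k=blob(m,uv,24)
    if n in("tea","coffee"):
        q=cv2.boxPoints(cv2.minAreaRect(k)); p=cast(c,q,z); e=p[1]-p[0]; f=p[2]-p[1]
        print(n,p.mean(0).round(1),"edges",np.hypot(*e).round(1),np.hypot(*f).round(1),"ang",np.degrees([np.arctan2(e[1],e[0]),np.arctan2(f[1],f[0])]).round(1)%90)
    else:
        (u,v),rad=cv2.minEnclosingCircle(k); a=cv2.boundingRect(k); u2,v2=a[0]+(a[2]-1)/2,a[1]+(a[3]-1)/2
        print(n,cast(c,[(u,v),(u2,v2)],z).round(1).tolist(),"px",round(u,1),round(v,1),"r",round(rad,1),a)
for n,lo,hi,uv,rad in (("oak",(12,40,70),(32,160,255),(150,256),95),("white",(10,0,110),(60,70,255),(504,248),70)):
    m=cv2.morphologyEx(cv2.inRange(hsv,lo,hi),cv2.MORPH_CLOSE,np.ones((5,5)))
    q=cv2.approxPolyDP(cv2.convexHull(blob(m,uv,rad)),6,True)[:,0]; print(n,q.tolist())
    for z in(0,22): print(z,cast(c,q,z).round(1).tolist())
E
python3 m2.py
```

```text
jam [[673.4, 8.6], [673.9, 9.1]] px 311.3 134.8 r 16.5 (295, 119, 33, 32)
honey [[556.6, 4.6], [557.1, 4.8]] px 314.1 206.3 r 16.6 (298, 190, 33, 33)
must [[688.1, 131.2], [688.1, 131.2]] px 235.5 126.0 r 16.5 (219, 111, 34, 31)
small [[471.5, 148.7], [471.9, 149.0]] px 225.7 260.3 r 11.8 (214, 249, 24, 23)
purple [[365.7, 9.5], [365.5, 9.0]] px 311.6 326.8 r 16.7 (296, 311, 33, 33)
pephead [[559.0, 132.3], [558.4, 131.9]] px 234.2 205.1 r 14.6 (221, 192, 28, 28)
pepknob [[558.2, 132.0], [558.2, 132.2]] px 233.1 204.5 r 4.2 (229, 201, 9, 8)
salthead [[688.1, -118.8], [688.7, -118.8]] px 389.5 125.9 r 14.0 (377, 113, 26, 26)
saltknob [[687.6, -118.6], [687.9, -119.0]] px 390.7 123.7 r 4.3 (387, 120, 9, 8)
shaker [[451.2, -52.2], [451.3, -52.6]] px 350.3 272.1 r 14.5 (337, 258, 28, 29)
tea [ 555.7 -120.3] edges 46.0 45.7 ang [71.9 72.3]
coffee [461.6  57.4] edges 48.0 48.2 ang [83.8 83.4]
oak [[133, 181], [186, 189], [162, 332], [112, 326]]
0 [[613.8, 323.9], [599.2, 230.4], [349.6, 268.0], [360.6, 354.1]]
22 [[609.6, 315.7], [595.4, 224.6], [352.4, 261.3], [363.0, 345.1]]
white [[513, 195], [544, 286], [504, 304], [492, 300], [472, 258], [463, 210]]
0 [[586.6, -351.7], [424.5, -400.8], [393.5, -328.7], [400.6, -307.7], [474.5, -274.6], [560.0, -261.1]]
22 [[583.1, -342.2], [425.2, -390.0], [395.0, -319.8], [402.0, -299.3], [474.0, -267.1], [557.2, -253.9]]
```

```bash
cat > plan.py <<'E'
# usage: plan.py x,y,z,yaw ...   -> fractions from the measured pose, tool axes
import sys; from h import *
from scipy.spatial.transform import Rotation as Ro
s=sense(); p=s["tool_pos"]; R=Ro.from_euler("xyz",s["tcp_rot"],degrees=True)
print("t",round(s["time"],2),"pos",p.round(1),"rot",s["tcp_rot"].round(2),"F",s["ft_force"].round(1),"gap",round(s["finger_gap"],1),"grip",round(s["grip_force"],1),"q",s["joint_pos"].round(0))
for a in sys.argv[1:]:
    x,y,z,w=map(float,a.split(","))
    d=R.inv().apply(np.array([x,y,z])-p)/400; t=(R.inv()*Ro.from_euler("xyz",[180,0,w],degrees=True)).as_rotvec()/(2*np.pi)
    print(a,"->",d.round(3).tolist(),t.round(4).tolist())
E
python3 plan.py 450,282,180,173.2 673.6,8.8,140,173.2
```

```text
t 0.2 pos [225.6 555.6 209.9] rot [-1.7993e+02 -1.0000e-02  1.5789e+02] F [0.4 0.2 0.1] gap 85.9 grip 0.0 q [63.  8. 85.  0. 87. -5.]
450,282,180,173.2 -> [-0.777, -0.423, 0.075] [-0.0002, -0.0, -0.0425]
673.6,8.8,140,173.2 -> [-1.552, -0.845, 0.175] [-0.0002, -0.0, -0.0425]
```

{"name": "carry_out", "arguments": {"increments": [-0.13,-0.07,0.015,0,0,-0.0425,1,-0.25,-0.14,0.03,0,0,-0.0425,1,-0.38,-0.21,0.045,0,0,-0.0425,1,-0.5,-0.27,0.06,0,0,-0.0425,1,-0.62,-0.34,0.075,0,0,-0.0425,1,-0.74,-0.4,0.085,0,0,-0.0425,1,-0.85,-0.46,0.095,0,0,-0.0425,1,-0.94,-0.51,0.105,0,0,-0.0425,1,-0.98,-0.53,0.11,0,0,-0.0425,1,-0.98,-0.53,0.11,0,0,-0.0425,1]}}

```text
time: 1.45
tool_pos: [509.3, 211.5, 166.1]
tcp_rot: [-180.0, -0.0, 173.1]
ft_force: [-0.1, 0.1, 0.1]
finger_gap: 85.2
grip_force: 0.0
```

```bash
python3 plan.py 673.6,8.8,140,173.2 673.6,8.8,33,173.2
```

```text
t 1.45 pos [509.3 211.5 166.1] rot [-1.7999e+02 -5.0000e-02  1.7309e+02] F [-0.1  0.1  0.1] gap 85.2 grip 0.0 q [ 17.   1.  96.   0.  82. -66.]
673.6,8.8,140,173.2 -> [-0.469, -0.454, 0.065] [-0.0, -0.0001, -0.0003]
673.6,8.8,33,173.2 -> [-0.469, -0.454, 0.332] [-0.0, -0.0001, -0.0003]
```

{"name": "carry_out", "arguments": {"increments": [-0.1,-0.1,0.015,0,0,0,1,-0.2,-0.19,0.03,0,0,0,1,-0.3,-0.29,0.045,0,0,0,1,-0.4,-0.385,0.06,0,0,0,1,-0.469,-0.454,0.065,0,0,0,1,-0.469,-0.454,0.065,0,0,0,1,-0.469,-0.454,0.15,0,0,0,1,-0.469,-0.454,0.25,0,0,0,1,-0.469,-0.454,0.332,0,0,0,1,-0.469,-0.454,0.332,0,0,0,1]}}

```text
time: 2.7
tool_pos: [670.3, 12.1, 30.2]
tcp_rot: [180.0, -0.4, 173.3]
ft_force: [-1.5, 0.1, -0.4]
finger_gap: 85.3
grip_force: 0.0
```

```bash
python3 plan.py 673.6,8.8,33,173.2; python3 - <<'E'
from h import *
a=viewer.snapshot("top")[60:300,180:500]; b=viewer.snapshot("side")[150:350,200:460]
a=cv2.resize(a,None,fx=1.25,fy=1.25); b=cv2.resize(b,(390,300)); cv2.imwrite("pics/a.png",np.hstack([a,b])[:,:,::-1])
E
```

```text
t 2.7 pos [670.3  12.1  30.2] rot [179.99  -0.41 173.31] F [-1.5  0.1 -0.4] gap 85.3 grip 0.0 q [ -3.  27.  82.   0.  72. -87.]
673.6,8.8,33,173.2 -> [-0.009, -0.007, -0.007] [0.0, -0.0012, 0.0003]
```

View pics/a.png

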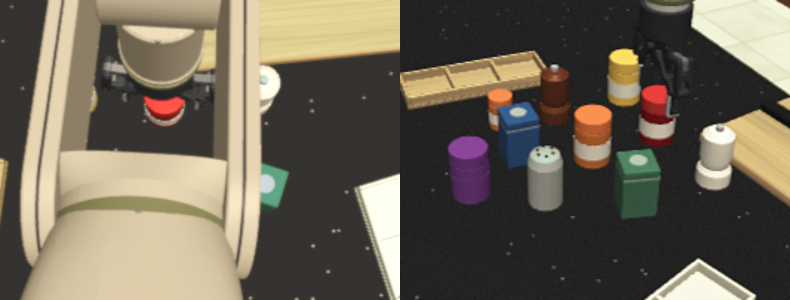

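The picture shows the fingers straddling the red jam at crop (165,108). The arm is still settling onto its target, so I close the gripper.

{"name": "carry_out", "arguments": {"increments": [0,0,0,0,0,0,1,0,0,0,0,0,0,-1,0,0,0,0,0,0,-1,0,0,0,0,0,0,-1,0,0,0,0,0,0,-1,0,0,0,0,0,0,-1,0,0,0,0,0,0,-1,0,0,0,0,0,0,-1,0,0,0,0,0,0,-1,0,0,0,0,0,0,-1], "force": 50}}

```text
time: 4.05
tool_pos: [674.9, 9.2, 35.2]
tcp_rot: [180.0, 0.1, 173.2]
ft_force: [-1.1, -1.0, 5.8]
finger_gap: 52.4
grip_force: 52.2
```

```bash
python3 plan.py 673.6,8.8,165,173.2 561.6,278.1,165,173.2 561.6,278.1,40,173.2
```

```text
t 4.05 pos [674.9   9.2  35.2] rot [1.7999e+02 1.2000e-01 1.7317e+02] F [-1.1 -1.   5.8] gap 52.4 grip 52.2 q [ -4.  26.  81.   0.  72. -87.]
673.6,8.8,165,173.2 -> [0.002, -0.001, -0.324] [0.0, 0.0003, -0.0001]
561.6,278.1,165,173.2 -> [0.361, 0.634, -0.325] [0.0, 0.0003, -0.0001]
561.6,278.1,40,173.2 -> [0.361, 0.634, -0.013] [0.0, 0.0003, -0.0001]
```

{"name": "carry_out", "arguments": {"increments": [0,0,-0.02,0,0,0,-1,0,0,-0.06,0,0,0,-1,0,0,-0.12,0,0,0,-1,0,0,-0.18,0,0,0,-1,0,0,-0.24,0,0,0,-1,0,0,-0.29,0,0,0,-1,0.02,0.04,-0.32,0,0,0,-1,0.06,0.11,-0.324,0,0,0,-1,0.11,0.19,-0.324,0,0,0,-1,0.16,0.28,-0.324,0,0,0,-1]}}

```text
time: 5.3
tool_pos: [622.2, 130.0, 162.9]
tcp_rot: [180.0, -0.1, 173.2]
ft_force: [-0.0, 0.3, -1.3]
finger_gap: 52.4
grip_force: 52.7
```

```bash
python3 plan.py 561.6,278.1,165,173.2 561.6,278.1,60,173.2
```

```text
t 5.3 pos [622.2 130.  162.9] rot [ 1.7999e+02 -7.0000e-02  1.7319e+02] F [-0.   0.3 -1.3] gap 52.4 grip 52.7 q [  7.  14.  82.   0.  83. -76.]
561.6,278.1,165,173.2 -> [0.194, 0.35, -0.005] [0.0, -0.0002, -0.0]
561.6,278.1,60,173.2 -> [0.194, 0.35, 0.258] [0.0, -0.0002, -0.0]
```

{"name": "carry_out", "arguments": {"increments": [0.05,0.09,0,0,0,0,-1,0.1,0.18,0,0,0,0,-1,0.15,0.265,0,0,0,0,-1,0.185,0.33,0,0,0,0,-1,0.2,0.353,0.01,0,0,0,-1,0.2,0.353,0.05,0,0,0,-1,0.2,0.353,0.11,0,0,0,-1,0.2,0.353,0.17,0,0,0,-1,0.2,0.353,0.22,0,0,0,-1,0.2,0.353,0.23,0,0,0,-1]}}

```text
time: 6.55
tool_pos: [559.6, 276.5, 68.5]
tcp_rot: [-179.9, -0.2, 173.1]
ft_force: [-0.9, -0.1, -2.5]
finger_gap: 52.4
grip_force: 52.7
```

```bash
python3 plan.py 561.6,278.1,40.5,173.2;  python3 - <<'E'
from h import *
a=viewer.snapshot("top")[140:360,80:300]; b=viewer.snapshot("side")[150:300,180:400]
a=cv2.resize(a,(400,400)); b=cv2.resize(b,(400,400)); cv2.imwrite("pics/b.png",np.hstack([a,b])[:,:,::-1])
E
```

```text
t 6.55 pos [559.6 276.5  68.5] rot [-179.88   -0.21  173.14] F [-0.9 -0.1 -2.5] gap 52.4 grip 52.7 q [ 22.  17.  89.  -0.  74. -62.]
561.6,278.1,40.5,173.2 -> [-0.005, 0.005, 0.07] [-0.0003, -0.0006, -0.0002]
```

View pics/b.png

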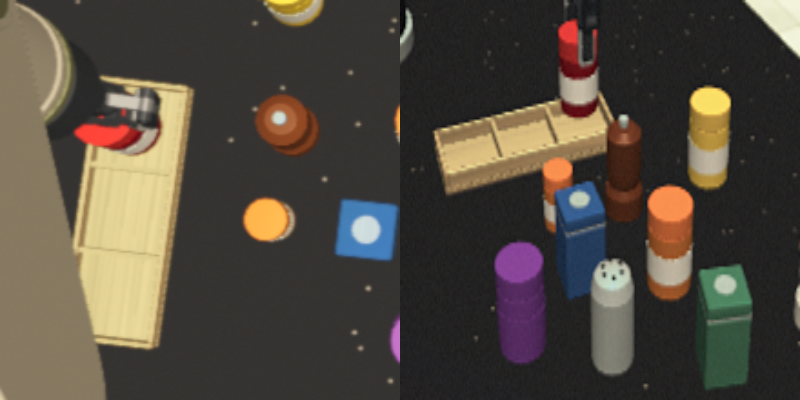

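The jam hangs over the end bay of the oak tray, well inside the walls (left crop (120,135)). I lower it and release.

{"name": "carry_out", "arguments": {"increments": [-0.003,0.003,0.025,0,0,0,-1,-0.003,0.003,0.045,0,0,0,-1,-0.003,0.003,0.06,0,0,0,-1,-0.003,0.003,0.068,0,0,0,-1,-0.003,0.003,0.07,0,0,0,-1,-0.003,0.003,0.07,0,0,0,-1,-0.003,0.003,0.07,0,0,0,-1,-0.003,0.003,0.07,0,0,0,0.4,-0.003,0.003,0.07,0,0,0,0.7,-0.003,0.003,0.07,0,0,0,0.9]}}

```text
time: 7.9
tool_pos: [562.5, 279.0, 43.6]
tcp_rot: [180.0, 0.0, 173.2]
ft_force: [0.3, 0.0, -0.2]
finger_gap: 81.2
grip_force: 0.0
```

```bash
python3 plan.py 561.6,278.1,150,173.2 556.8,4.7,150,173.2 556.8,4.7,33,173.2
```

```text
t 7.9 pos [562.5 279.   43.6] rot [1.7999e+02 3.0000e-02 1.7319e+02] F [ 0.3  0.  -0.2] gap 81.2 grip 0.0 q [ 22.  19.  90.  -0.  71. -61.]
561.6,278.1,150,173.2 -> [0.002, -0.003, -0.266] [0.0, 0.0001, -0.0]
556.8,4.7,150,173.2 -> [-0.067, -0.683, -0.266] [0.0, 0.0001, -0.0]
556.8,4.7,33,173.2 -> [-0.067, -0.683, 0.026] [0.0, 0.0001, -0.0]
```

{"name": "carry_out", "arguments": {"increments": [0,0,-0.08,0,0,0,1,0,0,-0.18,0,0,0,1,0,0,-0.266,0,0,0,1,-0.01,-0.1,-0.266,0,0,0,1,-0.025,-0.23,-0.266,0,0,0,1,-0.04,-0.36,-0.266,0,0,0,1,-0.05,-0.49,-0.266,0,0,0,1,-0.06,-0.61,-0.266,0,0,0,1,-0.067,-0.683,-0.266,0,0,0,1,-0.067,-0.683,-0.266,0,0,0,1]}}

```text
time: 9.15
tool_pos: [556.5, 2.5, 149.9]
tcp_rot: [-180.0, 0.0, 173.0]
ft_force: [0.6, 0.9, 0.3]
finger_gap: 85.3
grip_force: 0.0
```

```bash
python3 plan.py 556.8,4.7,33,173.2; python3 m2.py | grep -E "jam|honey|pep|salt|tea"
```

```text
t 9.15 pos [556.5   2.5 149.9] rot [-1.7998e+02  2.0000e-02  1.7301e+02] F [0.6 0.9 0.3] gap 85.3 grip 0.0 q [ -5.   3.  97.  -0.  81. -88.]
556.8,4.7,33,173.2 -> [0.0, 0.006, 0.292] [-0.0, 0.0001, -0.0005]Traceback (most recent call last):
  File "m2.py", line 13, in <module>
    k=blob(m,uv,24)
  File "h.py", line 10, in blob
    return max(cs,key=cv2.contourArea)
ValueError: max() iterable argument is empty
```

{"name": "carry_out", "arguments": {"increments": [0,0.003,0.08,0,0,0,1,0,0.003,0.18,0,0,0,1,0,0.003,0.26,0,0,0,1,0,0.003,0.292,0,0,0,1,0,0.003,0.292,0,0,0,1,0,0.003,0.292,0,0,0,-1,0,0.003,0.292,0,0,0,-1,0,0.003,0.292,0,0,0,-1,0,0.003,0.292,0,0,0,-1,0,0.003,0.292,0,0,0,-1], "force": 50}}

```text
time: 10.45
tool_pos: [558.3, 5.5, 35.0]
tcp_rot: [180.0, 0.2, 173.2]
ft_force: [-0.7, -0.8, 5.6]
finger_gap: 52.7
grip_force: 51.9
```

```bash
python3 plan.py 556.8,4.7,165,173.2 481.2,287.7,165,173.2
```

```text
t 10.45 pos [558.3   5.5  35. ] rot [179.98   0.2  173.18] F [-0.7 -0.8  5.6] gap 52.7 grip 51.9 q [ -5.  10. 102.   0.  68. -88.]
556.8,4.7,165,173.2 -> [0.002, -0.002, -0.325] [0.0, 0.0006, -0.0001]
481.2,287.7,165,173.2 -> [0.274, 0.678, -0.326] [0.0, 0.0006, -0.0001]
```

{"name": "carry_out", "arguments": {"increments": [0,0,-0.02,0,0,0,-1,0,0,-0.06,0,0,0,-1,0,0,-0.12,0,0,0,-1,0,0,-0.18,0,0,0,-1,0,0,-0.24,0,0,0,-1,0,0,-0.29,0,0,0,-1,0.01,0.03,-0.32,0,0,0,-1,0.04,0.1,-0.325,0,0,0,-1,0.08,0.19,-0.325,0,0,0,-1,0.12,0.29,-0.325,0,0,0,-1]}}

```text
time: 11.7
tool_pos: [521.7, 128.1, 162.7]
tcp_rot: [180.0, -0.0, 173.2]
ft_force: [0.6, 0.2, -2.5]
finger_gap: 52.3
grip_force: 53.0
```

{"name": "carry_out", "arguments": {"increments": [0.04,0.1,0,0,0,0,-1,0.08,0.2,0,0,0,0,-1,0.115,0.29,0,0,0,0,-1,0.14,0.36,0,0,0,0,-1,0.154,0.388,0.01,0,0,0,-1,0.154,0.388,0.05,0,0,0,-1,0.154,0.388,0.11,0,0,0,-1,0.154,0.388,0.17,0,0,0,-1,0.154,0.388,0.23,0,0,0,-1,0.154,0.388,0.24,0,0,0,-1]}}

```text
time: 12.95
tool_pos: [478.0, 285.7, 63.5]
tcp_rot: [-179.8, -0.3, 173.1]
ft_force: [-0.6, 0.3, -3.1]
finger_gap: 52.6
grip_force: 53.1
```

```bash
python3 plan.py 481.2,287.7,40,173.2
```

```text
t 12.95 pos [478.  285.7  63.5] rot [-179.81   -0.27  173.12] F [-0.6  0.3 -3.1] gap 52.6 grip 53.1 q [ 26.   8. 100.  -0.  72. -58.]
481.2,287.7,40,173.2 -> [-0.008, 0.006, 0.059] [-0.0005, -0.0007, -0.0002]
```

{"name": "carry_out", "arguments": {"increments": [-0.004,0.003,0.025,0,0,0,-1,-0.004,0.003,0.045,0,0,0,-1,-0.004,0.003,0.057,0,0,0,-1,-0.004,0.003,0.064,0,0,0,-1,-0.004,0.003,0.069,0,0,0,-1,-0.004,0.003,0.07,0,0,0,-1,-0.004,0.003,0.07,0,0,0,-1,-0.004,0.003,0.07,0,0,0,0.4,-0.004,0.003,0.07,0,0,0,0.7,-0.004,0.003,0.07,0,0,0,0.9]}}

```text
time: 14.2
tool_pos: [481.8, 289.1, 38.9]
tcp_rot: [180.0, 0.0, 173.2]
ft_force: [0.4, 0.9, -0.3]
finger_gap: 81.0
grip_force: 0.0
```

```bash
python3 plan.py 481.2,287.7,155,173.2 555.7,-120.3,155,162.1
```

```text
t 14.2 pos [481.8 289.1  38.9] rot [1.7999e+02 1.0000e-02 1.7320e+02] F [ 0.4  0.9 -0.3] gap 81.0 grip 0.0 q [ 26.  10. 101.   0.  69. -57.]
481.2,287.7,155,173.2 -> [0.001, -0.004, -0.29] [0.0, 0.0, -0.0]
555.7,-120.3,155,162.1 -> [-0.305, -0.994, -0.29] [0.0, 0.0, 0.0308]
```

{"name": "carry_out", "arguments": {"increments": [0,0,-0.08,0,0,0,1,0,0,-0.19,0,0,0,1,0,0,-0.29,0,0,0,1,-0.03,-0.11,-0.29,0,0,0.0308,1,-0.075,-0.25,-0.29,0,0,0.0308,1,-0.12,-0.4,-0.29,0,0,0.0308,1,-0.165,-0.54,-0.29,0,0,0.0308,1,-0.21,-0.69,-0.29,0,0,0.0308,1,-0.255,-0.83,-0.29,0,0,0.0308,1,-0.305,-0.99,-0.29,0,0,0.0308,1]}}

```text
time: 15.45
tool_pos: [555.3, -116.1, 155.1]
tcp_rot: [180.0, 0.0, 162.1]
ft_force: [1.5, 1.3, 0.4]
finger_gap: 85.4
grip_force: 0.0
```

```bash
python3 plan.py 555.7,-120.3,155,162.1 555.7,-120.3,33,162.1
```

```text
t 15.45 pos [ 555.3 -116.1  155.1] rot [1.7998e+02 4.0000e-02 1.6212e+02] F [1.5 1.3 0.4] gap 85.4 grip 0.0 q [-17.   4.  95.   0.  81. -89.]
555.7,-120.3,155,162.1 -> [-0.004, -0.01, 0.0] [0.0, 0.0001, 0.0]
555.7,-120.3,33,162.1 -> [-0.004, -0.01, 0.305] [0.0, 0.0001, 0.0]
```

{"name": "carry_out", "arguments": {"increments": [0,-0.003,0,0,0,0,1,0,-0.003,0.07,0,0,0,1,0,-0.003,0.17,0,0,0,1,0,-0.003,0.26,0,0,0,1,0,-0.003,0.305,0,0,0,1,0,-0.003,0.305,0,0,0,-1,0,-0.003,0.305,0,0,0,-1,0,-0.003,0.305,0,0,0,-1,0,-0.003,0.305,0,0,0,-1,0,-0.003,0.305,0,0,0,-1], "force": 50}}

```text
time: 16.7
tool_pos: [556.4, -115.9, 35.0]
tcp_rot: [180.0, 0.2, 162.1]
ft_force: [0.4, -0.9, 6.9]
finger_gap: 50.2
grip_force: 51.6
```

```bash
python3 plan.py 555.7,-120.3,170,162.1 400.8,297.3,170,173.2
```

```text
t 16.7 pos [ 556.4 -115.9   35. ] rot [179.99   0.21 162.1 ] F [ 0.4 -0.9  6.9] gap 50.2 grip 51.6 q [-17.  11. 100.   0.  68. -89.]
555.7,-120.3,170,162.1 -> [-0.003, -0.011, -0.338] [0.0, 0.0006, 0.0]
400.8,297.3,170,173.2 -> [0.686, 0.863, -0.34] [-0.0, 0.0006, -0.0308]
```

{"name": "carry_out", "arguments": {"increments": [0,0,-0.02,0,0,0,-1,0,0,-0.06,0,0,0,-1,0,0,-0.12,0,0,0,-1,0,0,-0.18,0,0,0,-1,0,0,-0.24,0,0,0,-1,0,0,-0.3,0,0,0,-1,0.02,0.025,-0.335,0,0,0,-1,0.07,0.088,-0.34,0,0,0,-1,0.13,0.164,-0.34,0,0,0,-1,0.19,0.239,-0.34,0,0,0,-1]}}

```text
time: 17.95
tool_pos: [510.6, 0.7, 168.9]
tcp_rot: [180.0, -0.0, 162.1]
ft_force: [0.6, 0.6, -1.1]
finger_gap: 49.6
grip_force: 51.6
```

{"name": "carry_out", "arguments": {"increments": [0.07,0.088,0,0,0,-0.005,-1,0.14,0.176,0,0,0,-0.01,-1,0.21,0.264,0,0,0,-0.015,-1,0.28,0.352,0,0,0,-0.02,-1,0.35,0.44,0,0,0,-0.025,-1,0.41,0.516,0,0,0,-0.03,-1,0.46,0.579,0,0,0,-0.0308,-1,0.49,0.616,0,0,0,-0.0308,-1,0.496,0.624,0.02,0,0,-0.0308,-1,0.496,0.624,0.05,0,0,-0.0308,-1]}}

```text
time: 19.2
tool_pos: [399.4, 297.4, 148.3]
tcp_rot: [-180.0, 0.0, 173.2]
ft_force: [0.1, 0.4, -2.3]
finger_gap: 49.8
grip_force: 51.6
```

```bash
python3 plan.py 400.8,297.3,38.5,173.2
```

```text
t 19.2 pos [399.4 297.4 148.3] rot [-1.7999e+02  2.0000e-02  1.7323e+02] F [ 0.1  0.4 -2.3] gap 49.8 grip 51.6 q [ 31.  -6. 106.  -0.  81. -52.]
400.8,297.3,38.5,173.2 -> [-0.003, 0.0, 0.275] [-0.0, 0.0, 0.0001]
```

{"name": "carry_out", "arguments": {"increments": [-0.003,0,0.02,0,0,0,-1,-0.003,0,0.07,0,0,0,-1,-0.003,0,0.13,0,0,0,-1,-0.003,0,0.18,0,0,0,-1,-0.003,0,0.215,0,0,0,-1,-0.003,0,0.24,0,0,0,-1,-0.003,0,0.257,0,0,0,-1,-0.003,0,0.268,0,0,0,-1,-0.003,0,0.274,0,0,0,-1,-0.003,0,0.276,0,0,0,-1]}}

```text
time: 20.45
tool_pos: [401.5, 297.5, 39.9]
tcp_rot: [180.0, 0.1, 173.2]
ft_force: [-4.5, -4.8, 12.1]
finger_gap: 49.3
grip_force: 53.1
```

```bash
python3 plan.py 400.8,297.3,38.5,173.2; python3 - <<'E'
from h import *
a=viewer.snapshot("top")[100:360,80:340]; b=viewer.snapshot("side")[150:300,180:400]
a=cv2.resize(a,(400,400)); b=cv2.resize(b,(400,400)); cv2.imwrite("pics/c.png",np.hstack([a,b])[:,:,::-1])
E
```

```text
t 20.45 pos [401.5 297.5  39.9] rot [1.7999e+02 6.0000e-02 1.7321e+02] F [-4.5 -4.8 12.1] gap 49.3 grip 53.1 q [ 31.   1. 111.  -0.  68. -53.]
400.8,297.3,38.5,173.2 -> [0.002, -0.001, 0.004] [0.0, 0.0002, 0.0]
```

View pics/c.png

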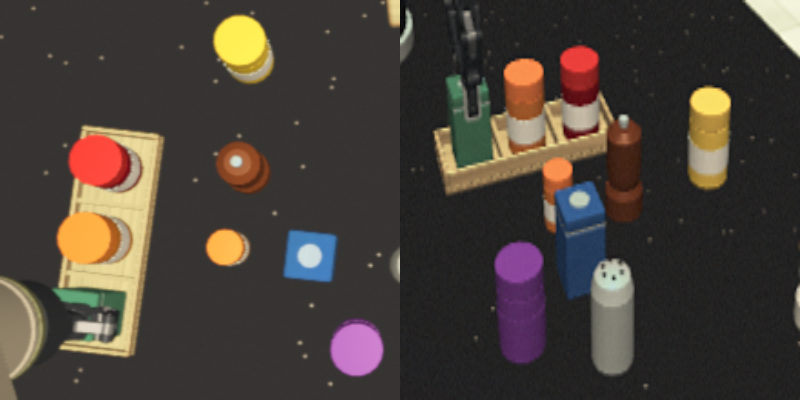

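The tin stands in the third bay, square to it and touching the floor (12 N), with the honey and jam upright in theirs. I release it and go on to the salt.

{"name": "carry_out", "arguments": {"increments": [0,0,0,0,0,0,0.4,0,0,0,0,0,0,0.7,0,0,0,0,0,0,0.9,0,0,-0.05,0,0,0,1,0,0,-0.16,0,0,0,1,0,0,-0.3,0,0,0,1,0,0,-0.32,0,0,0.03,1,0,0,-0.32,0,0,0.06,1,0,0,-0.32,0,0,0.09,1,0,0,-0.32,0,0,0.12,1]}}

```text
time: 21.8
tool_pos: [400.8, 297.4, 166.5]
tcp_rot: [180.0, -0.0, 129.9]
ft_force: [0.6, 0.2, 0.1]
finger_gap: 85.5
grip_force: 0.0
```

```bash
python3 plan.py 688.1,-118.8,165,16.8
```

```text
t 21.8 pos [400.8 297.4 166.5] rot [180.    -0.   129.87] F [0.6 0.2 0.1] gap 85.5 grip 0.0 q [ 31.  -7. 104.   0.  83.  -9.]
688.1,-118.8,165,16.8 -> [-1.259, -0.116, 0.004] [0.0, -0.0, 0.3141]
```

{"name": "carry_out", "arguments": {"increments": [-0.08,-0.007,0,0,0,0.03,1,-0.18,-0.017,0,0,0,0.06,1,-0.29,-0.027,0,0,0,0.09,1,-0.4,-0.037,0,0,0,0.12,1,-0.51,-0.047,0,0,0,0.149,1,-0.62,-0.057,0,0,0,0.178,1,-0.73,-0.067,0,0,0,0.207,1,-0.83,-0.077,0,0,0,0.236,1,-0.92,-0.085,0,0,0,0.265,1,-0.97,-0.09,0,0,0,0.294,1]}}

```text
time: 23.05
tool_pos: [624.6, -23.9, 166.1]
tcp_rot: [180.0, 0.0, 24.0]
ft_force: [-0.6, 0.6, -0.1]
finger_gap: 85.5
grip_force: 0.0
```

```bash
python3 plan.py 688.1,-118.8,150,16.8 688.1,-118.8,43,16.8
```

```text
t 23.05 pos [624.6 -23.9 166.1] rot [1.800e+02 1.000e-02 2.396e+01] F [-0.6  0.6 -0.1] gap 85.5 grip 0.0 q [-7. 13. 84. -0. 83. 59.]
688.1,-118.8,150,16.8 -> [0.049, 0.281, 0.04] [0.0, 0.0, 0.0199]
688.1,-118.8,43,16.8 -> [0.049, 0.281, 0.308] [0.0, 0.0, 0.0199]
```

{"name": "carry_out", "arguments": {"increments": [0.015,0.09,0.01,0,0,0.01,1,0.03,0.18,0.02,0,0,0.0199,1,0.043,0.25,0.04,0,0,0.0199,1,0.049,0.281,0.04,0,0,0.0199,1,0.049,0.281,0.04,0,0,0.0199,1,0.049,0.281,0.1,0,0,0.0199,1,0.049,0.281,0.19,0,0,0.0199,1,0.049,0.281,0.27,0,0,0.0199,1,0.049,0.281,0.308,0,0,0.0199,1,0.049,0.281,0.308,0,0,0.0199,1]}}

```text
time: 24.3
tool_pos: [687.3, -115.5, 42.5]
tcp_rot: [-179.9, 0.1, 17.3]
ft_force: [0.3, -0.2, 0.5]
finger_gap: 85.5
grip_force: 0.0
```

```bash
python3 plan.py 688.1,-118.8,43,16.8; python3 - <<'E'
from h import *
a=viewer.snapshot("top")[60:300,260:560]; b=viewer.snapshot("side")[150:420,280:560]
a=cv2.resize(a,(400,320)); b=cv2.resize(b,(332,320)); cv2.imwrite("pics/d.png",np.hstack([a,b])[:,:,::-1])
E
```

```text
t 24.3 pos [ 687.3 -115.5   42.5] rot [-1.7993e+02  1.0000e-01  1.7260e+01] F [ 0.3 -0.2  0.5] gap 85.5 grip 0.0 q [-14.  29.  77.   0.  74.  59.]
688.1,-118.8,43,16.8 -> [-0.001, 0.008, -0.001] [-0.0002, 0.0003, 0.0013]
```

View pics/d.png

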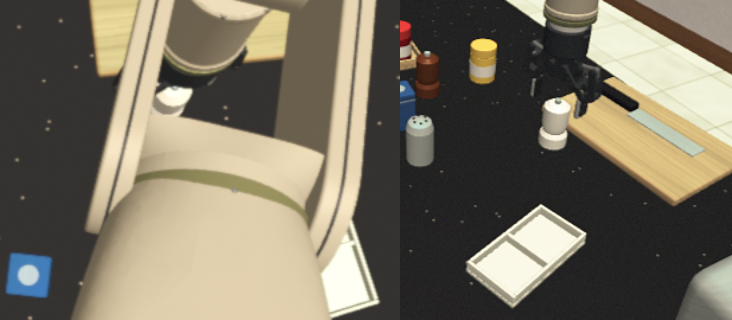

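```bash
python3 - <<'E'
from h import *
c=viewer.get_calibration("side")
def pr(n,*X):
    q=c["R"]@np.array(X)+c["t"]; u=np.array([c["fx"]*q[0]/q[2]+c["cx"],c["fy"]*q[1]/q[2]+c["cy"]]); print(n,u.round(1),"crop d",((u-[280,150])*[332/280,320/270]).round(0))
pr("salt knob",688,-118.8,93); pr("salt base",688,-118.8,0)
y=np.radians(17.3); d=np.array([np.sin(y),-np.cos(y)])
for s in(-1,1):
    for z in (42,55): pr(f"finger{s} {z}",687.3+s*43*d[0],-115.5+s*43*d[1],z)
E
```

```text
salt knob [413.5 233.2] crop d [158.  99.]
salt base [408.2 268.5] crop d [152. 141.]
finger-1 42 [393.3 244. ] crop d [134. 111.]
finger-1 55 [393.9 239.1] crop d [135. 106.]
finger1 42 [426.1 261. ] crop d [173. 132.]
finger1 55 [426.9 256. ] crop d [174. 126.]
```

```bash
python3 - <<'E'
from h import *
b=viewer.snapshot("side")[150:290,340:480]
cv2.imwrite("pics/e.png",cv2.resize(b,(560,560))[:,:,::-1])
E
python3 plan.py
```

```text
t 24.45 pos [ 689.6 -116.5   45.6] rot [ 1.7991e+02 -1.5000e-01  1.7240e+01] F [0.6 0.1 0.2] gap 85.5 grip 0.0 q [-14.  29.  76.   0.  74.  59.]
```

View pics/e.png

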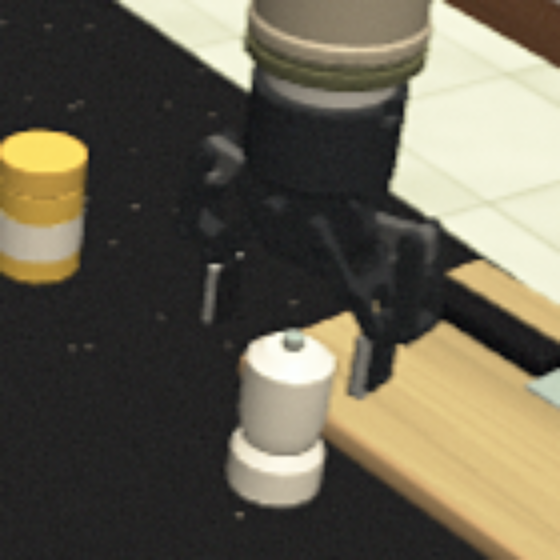

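Fingers straddle the salt mill on both sides: tips at about (392,229) and (430,249), knob at (413,234). I lower a few mm and close.

{"name": "carry_out", "arguments": {"increments": [-0.004,0.003,0.008,0,0,0,1,-0.004,0.003,0.015,0,0,0,1,-0.004,0.003,0.015,0,0,0,1,-0.004,0.003,0.015,0,0,0,-1,-0.004,0.003,0.015,0,0,0,-1,-0.004,0.003,0.015,0,0,0,-1,-0.004,0.003,0.015,0,0,0,-1,-0.004,0.003,0.015,0,0,0,-1,-0.004,0.003,0.015,0,0,0,-1,-0.004,0.003,0.015,0,0,0,-1], "force": 50}}

```text
time: 25.7
tool_pos: [687.3, -118.3, 37.7]
tcp_rot: [180.0, -0.0, 17.2]
ft_force: [0.1, -2.1, 3.0]
finger_gap: 44.3
grip_force: 51.6
```

```bash
python3 plan.py 688.1,-118.8,180,16.8 529.8,-312.6,180,16.8; python3 - <<'E'
from h import *
b=viewer.snapshot("side")[150:290,340:480]
cv2.imwrite("pics/f.png",cv2.resize(b,(420,420))[:,:,::-1])
E
```

```text
t 25.7 pos [ 687.3 -118.3   37.7] rot [ 1.7997e+02 -4.0000e-02  1.7220e+01] F [ 0.1 -2.1  3. ] gap 44.3 grip 51.6 q [-14.  30.  77.  -0.  73.  59.]
688.1,-118.8,180,16.8 -> [0.002, 0.002, -0.356] [0.0001, -0.0001, 0.0012]
529.8,-312.6,180,16.8 -> [-0.52, 0.348, -0.356] [0.0001, -0.0001, 0.0012]
```

View pics/f.png

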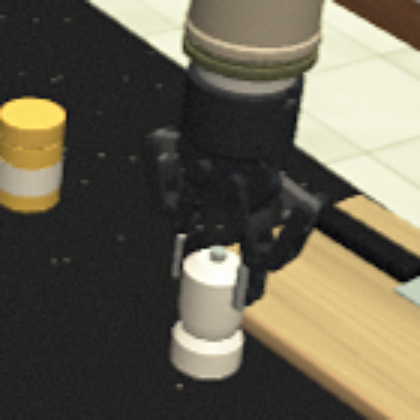

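The mill is held by its straight upper part and stands upright. I lift it and carry it to the white tray.

{"name": "carry_out", "arguments": {"increments": [0,0,-0.02,0,0,0,-1,0,0,-0.06,0,0,0,-1,0,0,-0.12,0,0,0,-1,0,0,-0.18,0,0,0,-1,0,0,-0.24,0,0,0,-1,0,0,-0.29,0,0,0,-1,-0.03,0.02,-0.32,0,0,0,-1,-0.09,0.06,-0.33,0,0,0,-1,-0.16,0.107,-0.33,0,0,0,-1,-0.23,0.154,-0.33,0,0,0,-1]}}

```text
time: 27.0
tool_pos: [615.7, -205.4, 168.9]
tcp_rot: [-180.0, 0.1, 17.2]
ft_force: [-0.3, -0.3, -2.3]
finger_gap: 44.1
grip_force: 51.2
```

{"name": "carry_out", "arguments": {"increments": [-0.07,0.047,0,0,0,0,-1,-0.14,0.094,0,0,0,0,-1,-0.21,0.14,0,0,0,0,-1,-0.26,0.174,0,0,0,0,-1,-0.287,0.192,0,0,0,0,-1,-0.29,0.194,0.03,0,0,0,-1,-0.29,0.194,0.08,0,0,0,-1,-0.29,0.194,0.14,0,0,0,-1,-0.29,0.194,0.19,0,0,0,-1,-0.29,0.194,0.22,0,0,0,-1]}}

```text
time: 28.25
tool_pos: [528.8, -311.3, 78.7]
tcp_rot: [-179.9, 0.1, 17.3]
ft_force: [-1.3, -0.2, -1.3]
finger_gap: 44.0
grip_force: 51.2
```

```bash
python3 plan.py 529.8,-312.6,42,16.8; python3 - <<'E'
from h import *
b=viewer.snapshot("side")[260:430,280:480]; a=viewer.snapshot("top")[160:330,440:600]
cv2.imwrite("pics/g.png",np.hstack([cv2.resize(a,(376,400)),cv2.resize(b,(424,400))])[:,:,::-1])
E
```

```text
t 28.25 pos [ 528.8 -311.3   78.7] rot [-1.7986e+02  1.0000e-01  1.7270e+01] F [-1.3 -0.2 -1.3] gap 44.0 grip 51.2 q [-35.  15.  91.   0.  74.  37.]
529.8,-312.6,42,16.8 -> [0.002, 0.004, 0.092] [-0.0004, 0.0003, 0.0013]
```

View pics/g.png

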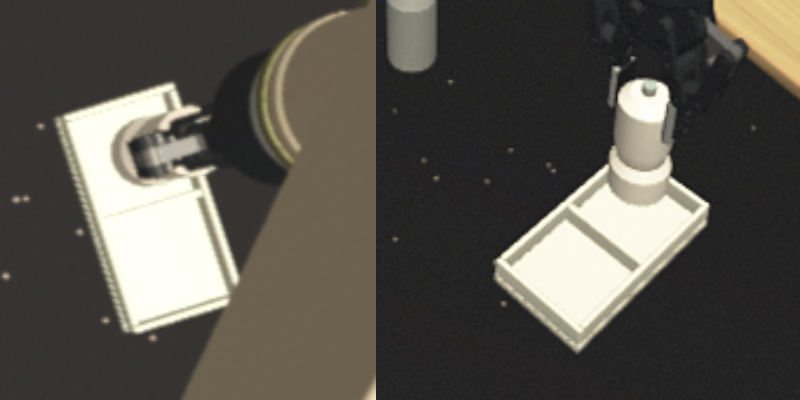

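The mill hangs over the far bay. In the top crop the base at (155,150), corrected for parallax, comes to about the bay centre (136,155). I lower it.

{"name": "carry_out", "arguments": {"increments": [0,0.002,0.02,0,0,0,-1,0,0.002,0.045,0,0,0,-1,0,0.002,0.065,0,0,0,-1,0,0.002,0.08,0,0,0,-1,0,0.002,0.089,0,0,0,-1,0,0.002,0.095,0,0,0,-1,0,0.002,0.098,0,0,0,-1,0,0.002,0.099,0,0,0,-1,0,0.002,0.099,0,0,0,-1,0,0.002,0.099,0,0,0,-1]}}

```text
time: 29.6
tool_pos: [530.1, -313.5, 42.6]
tcp_rot: [180.0, -0.0, 17.2]
ft_force: [-2.4, 2.2, 4.9]
finger_gap: 43.9
grip_force: 51.7
```

```bash
python3 plan.py 529.8,-312.6,42,16.8
```

```text
t 29.6 pos [ 530.1 -313.5   42.6] rot [ 1.7997e+02 -4.0000e-02  1.7220e+01] F [-2.4  2.2  4.9] gap 43.9 grip 51.7 q [-35.  18.  92.   0.  71.  37.]
529.8,-312.6,42,16.8 -> [-0.0, -0.002, 0.002] [0.0001, -0.0001, 0.0012]
```

Touching the floor (about 5 N). Release and rise, then go toward the pepper.

{"name": "carry_out", "arguments": {"increments": [0,0,0,0,0,0,0.2,0,0,0,0,0,0,0.6,0,0,0,0,0,0,0.9,0,0,0,0,0,0,1,0,0,-0.05,0,0,0,1,0,0,-0.15,0,0,0,1,0,0,-0.27,0,0,0,1,0,0,-0.34,0,0,0,1,0,0,-0.34,0,0,0,1,0,0,-0.34,0,0,0,1]}}

```text
time: 30.85
tool_pos: [529.6, -313.3, 177.7]
tcp_rot: [-180.0, 0.0, 17.2]
ft_force: [0.1, 0.0, -0.5]
finger_gap: 85.1
grip_force: 0.0
```

```bash
python3 plan.py 558.5,132,180,16.8
```

```text
t 30.85 pos [ 529.6 -313.3  177.7] rot [-180.      0.     17.22] F [ 0.1  0.  -0.5] gap 85.1 grip 0.0 q [-35.  11.  85.   0.  84.  37.]
558.5,132,180,16.8 -> [0.399, -1.042, -0.006] [-0.0, 0.0, 0.0012]
```

{"name": "carry_out", "arguments": {"increments": [0.03,-0.08,0,0,0,0.001,1,0.075,-0.2,0,0,0,0.001,1,0.12,-0.33,0,0,0,0.001,1,0.17,-0.46,0,0,0,0.001,1,0.22,-0.59,0,0,0,0.001,1,0.27,-0.72,0,0,0,0.001,1,0.32,-0.85,0,0,0,0.001,1,0.365,-0.95,0,0,0,0.001,1,0.383,-1.0,0,0,0,0.001,1,0.383,-1.0,0,0,0,0.001,1]}}

```text
time: 32.1
tool_pos: [556.9, 114.9, 176.5]
tcp_rot: [-180.0, 0.1, 17.0]
ft_force: [0.2, -0.3, -1.1]
finger_gap: 85.5
grip_force: 0.0
```

```bash
python3 plan.py 558.5,132,150,16.8 558.5,132,38,16.8; python3 m2.py | grep -E "^(salth|saltk|pep|must|coff|shak|jam|honey)"
```

```text
t 32.1 pos [556.9 114.9 176.5] rot [-1.7999e+02  1.3000e-01  1.6980e+01] F [ 0.2 -0.3 -1.1] gap 85.5 grip 0.0 q [ 6.  4. 93. -0. 84. 80.]
558.5,132,150,16.8 -> [0.017, -0.04, 0.066] [-0.0, 0.0004, 0.0005]
558.5,132,38,16.8 -> [0.017, -0.04, 0.346] [-0.0, 0.0004, 0.0005]Traceback (most recent call last):
  File "m2.py", line 13, in <module>
    k=blob(m,uv,24)
  File "h.py", line 10, in blob
    return max(cs,key=cv2.contourArea)
ValueError: max() iterable argument is empty
```

{"name": "carry_out", "arguments": {"increments": [0.01,-0.025,0.02,0,0,0,1,0.017,-0.041,0.04,0,0,0,1,0.017,-0.041,0.06,0,0,0,1,0.017,-0.041,0.09,0,0,0,1,0.017,-0.041,0.15,0,0,0,1,0.017,-0.041,0.22,0,0,0,1,0.017,-0.041,0.29,0,0,0,1,0.017,-0.041,0.335,0,0,0,1,0.017,-0.041,0.346,0,0,0,1,0.017,-0.041,0.346,0,0,0,1]}}

```text
time: 33.4
tool_pos: [559.8, 131.7, 39.7]
tcp_rot: [180.0, -0.0, 16.9]
ft_force: [-0.2, -0.3, -0.2]
finger_gap: 85.1
grip_force: 0.0
```

{"name": "carry_out", "arguments": {"increments": [0,0,0,0,0,0,1,0,0,0,0,0,0,1,0,0,0,0,0,0,0,0,0,0,0,0,0,-1,0,0,0,0,0,0,-1,0,0,0,0,0,0,-1,0,0,0,0,0,0,-1,0,0,0,0,0,0,-1,0,0,0,0,0,0,-1,0,0,0,0,0,0,-1], "force": 50}}

```text
time: 34.65
tool_pos: [559.8, 131.9, 39.9]
tcp_rot: [-180.0, -0.0, 16.9]
ft_force: [-0.4, 0.7, 5.2]
finger_gap: 44.4
grip_force: 51.5
```

```bash
python3 plan.py 558.5,132,175,16.8 452.2,-336,175,16.8; python3 - <<'E'
from h import *
b=viewer.snapshot("side")[150:270,240:360]
cv2.imwrite("pics/i.png",cv2.resize(b,(420,420))[:,:,::-1])
E
```

```text
t 34.65 pos [559.8 131.9  39.9] rot [-1.800e+02 -5.000e-02  1.686e+01] F [-0.4  0.7  5.2] gap 44.4 grip 51.5 q [ 8. 12. 99.  0. 69. 81.]
558.5,132,175,16.8 -> [-0.003, -0.001, -0.338] [-0.0, -0.0001, 0.0002]
452.2,-336,175,16.8 -> [-0.596, 1.041, -0.338] [-0.0, -0.0001, 0.0002]
```

View pics/i.png

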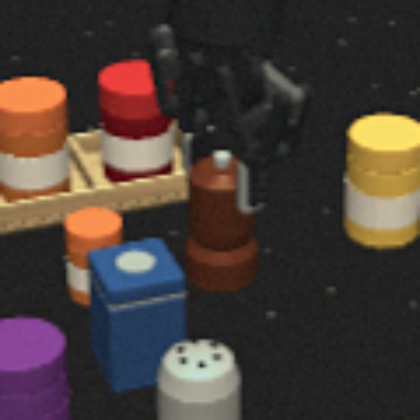

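The pepper is held upright (knob at crop (221,158)). I lift it and carry it to the near bay of the white tray.

{"name": "carry_out", "arguments": {"increments": [0,0,-0.02,0,0,0,-1,0,0,-0.06,0,0,0,-1,0,0,-0.12,0,0,0,-1,0,0,-0.18,0,0,0,-1,0,0,-0.24,0,0,0,-1,0,0,-0.3,0,0,0,-1,-0.015,0.026,-0.335,0,0,0,-1,-0.05,0.087,-0.34,0,0,0,-1,-0.1,0.175,-0.34,0,0,0,-1,-0.15,0.262,-0.34,0,0,0,-1]}}

```text
time: 35.95
tool_pos: [531.5, 12.3, 175.3]
tcp_rot: [180.0, 0.0, 16.9]
ft_force: [0.3, -0.3, -2.0]
finger_gap: 44.1
grip_force: 51.4
```

{"name": "carry_out", "arguments": {"increments": [-0.05,0.087,0,0,0,0,-1,-0.1,0.175,0,0,0,0,-1,-0.15,0.262,0,0,0,0,-1,-0.2,0.35,0,0,0,0,-1,-0.25,0.437,0,0,0,0,-1,-0.3,0.524,0,0,0,0,-1,-0.35,0.611,0,0,0,0,-1,-0.4,0.699,0,0,0,0,-1,-0.435,0.76,0,0,0,0,-1,-0.446,0.779,0,0,0,0,-1]}}

```text
time: 37.2
tool_pos: [450.6, -337.6, 175.2]
tcp_rot: [-180.0, 0.0, 16.7]
ft_force: [-0.3, 0.9, -2.2]
finger_gap: 43.9
grip_force: 51.5
```

```bash
python3 plan.py 452.2,-336,44,16.8;  python3 - <<'E'
from h import *
b=viewer.snapshot("side")[250:430,280:480]; a=viewer.snapshot("top")[160:330,440:600]
cv2.imwrite("pics/j.png",np.hstack([cv2.resize(a,(376,400)),cv2.resize(b,(424,382+18))])[:,:,::-1])
E
```

```text
t 37.2 pos [ 450.6 -337.6  175.2] rot [-1.7998e+02  4.0000e-02  1.6720e+01] F [-0.3  0.9 -2.2] gap 43.9 grip 51.5 q [-42.   3.  94.  -0.  83.  31.]
452.2,-336,44,16.8 -> [0.005, -0.003, 0.328] [-0.0, 0.0001, -0.0002]
```

View pics/j.png

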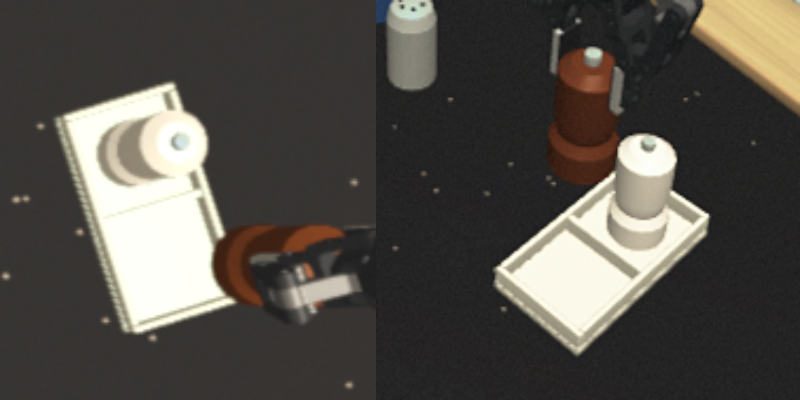

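{"name": "carry_out", "arguments": {"increments": [0.004,-0.003,0.02,0,0,0,-1,0.004,-0.003,0.06,0,0,0,-1,0.004,-0.003,0.12,0,0,0,-1,0.004,-0.003,0.18,0,0,0,-1,0.004,-0.003,0.23,0,0,0,-1,0.004,-0.003,0.265,0,0,0,-1,0.004,-0.003,0.285,0,0,0,-1,0.004,-0.003,0.295,0,0,0,-1,0.004,-0.003,0.3,0,0,0,-1,0.004,-0.003,0.3,0,0,0,-1]}}

```text
time: 38.55
tool_pos: [453.5, -334.6, 55.8]
tcp_rot: [180.0, -0.0, 16.9]
ft_force: [0.2, -0.9, -2.8]
finger_gap: 43.8
grip_force: 51.5
```

```bash
python3 plan.py 452.2,-336,44,16.8;  python3 - <<'E'
from h import *
b=viewer.snapshot("side")[250:430,280:480]; a=viewer.snapshot("top")[160:330,440:600]
cv2.imwrite("pics/k.png",np.hstack([cv2.resize(a,(376,400)),cv2.resize(b,(424,382+18))])[:,:,::-1])
E
```

```text
t 38.55 pos [ 453.5 -334.6   55.8] rot [ 1.7996e+02 -2.0000e-02  1.6860e+01] F [ 0.2 -0.9 -2.8] gap 43.8 grip 51.5 q [-42.   9. 100.  -0.  71.  32.]
452.2,-336,44,16.8 -> [-0.004, 0.002, 0.029] [0.0001, -0.0001, 0.0002]
```

View pics/k.png

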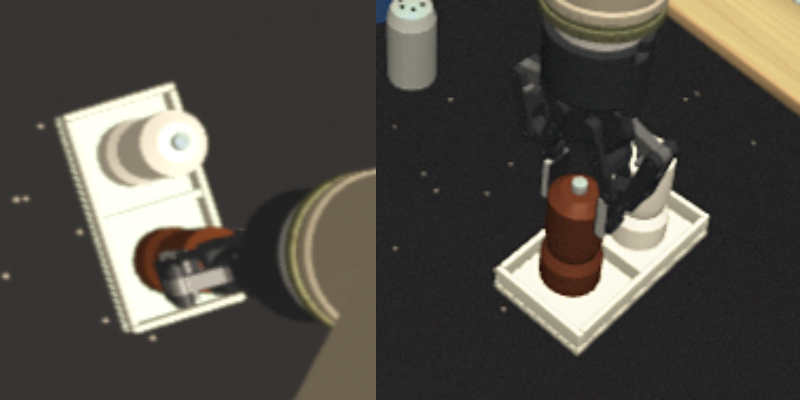

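The pepper's base sits inside the near bay, about centred, with roughly 11 mm to go. I lower it.

{"name": "carry_out", "arguments": {"increments": [-0.003,0.002,0.008,0,0,0,-1,-0.003,0.002,0.015,0,0,0,-1,-0.003,0.002,0.021,0,0,0,-1,-0.003,0.002,0.025,0,0,0,-1,-0.003,0.002,0.027,0,0,0,-1,-0.003,0.002,0.029,0,0,0,-1,-0.003,0.002,0.03,0,0,0,-1,-0.003,0.002,0.03,0,0,0,-1,-0.003,0.002,0.03,0,0,0,-1,-0.003,0.002,0.03,0,0,0,-1]}}

```text
time: 39.9
tool_pos: [452.7, -335.3, 44.9]
tcp_rot: [180.0, -0.0, 16.9]
ft_force: [-4.6, 5.3, 11.7]
finger_gap: 44.1
grip_force: 52.8
```

{"name": "carry_out", "arguments": {"increments": [0,0,0,0,0,0,0.2,0,0,0,0,0,0,0.6,0,0,0,0,0,0,0.9,0,0,0,0,0,0,1,0,0,-0.05,0,0,0,1,0,0,-0.15,0,0,0,1,0,0,-0.27,0,0,0,1,0,0,-0.38,0,0,0,1,0,0,-0.4,0,0,0,1,0,0,-0.4,0,0,0,1]}}

```text
time: 41.15
tool_pos: [452.8, -335.8, 204.8]
tcp_rot: [179.9, -0.1, 16.9]
ft_force: [-0.8, 0.3, -0.3]
finger_gap: 85.3
grip_force: 0.0
```

```bash
python3 plan.py 350,-150,250,16.8; python3 - <<'E'
from h import *
a=viewer.snapshot("top"); b=viewer.snapshot("side")[140:440,160:480]
cv2.imwrite("pics/l.png",np.hstack([cv2.resize(a,(400,300)),cv2.resize(b,(320,300))])[:,:,::-1])
E
```

```text
t 41.15 pos [ 452.8 -335.8  204.8] rot [ 1.7988e+02 -7.0000e-02  1.6860e+01] F [-0.8  0.3 -0.3] gap 85.3 grip 0.0 q [-42.   2.  92.   0.  86.  31.]
350,-150,250,16.8 -> [-0.111, -0.519, -0.114] [0.0003, -0.0002, 0.0002]
```

View pics/l.png

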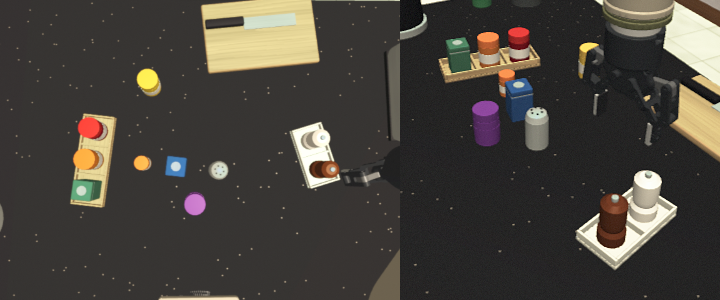

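All five things stand upright in their bays, and the mustard, coffee tin and shaker are where they began. I check this numerically.

```bash
python3 - <<'E'
from h import *
c=viewer.get_calibration("top"); hsv=cv2.cvtColor(viewer.snapshot("top"),cv2.COLOR_RGB2HSV)
oak=(481.2,287.7,-6.8); wh=(491.4,-324.6,16.8)
for n,lo,hi,uv,z,T in (("jam",(0,120,200),(6,255,255),(143,205),85,oak),("honey",(14,120,215),(22,255,255),(137,255),85,oak),("tea",(60,0,155),(120,255,255),(136,304),85,oak),
  ("saltknob",(40,9,0),(150,60,254),(517,221),98,wh),("pepknob",(0,0,150),(179,100,255),(533,271),98,wh),
  ("must",(24,120,215),(32,255,255),(236,127),80,0),("shaker",(0,0,130),(179,60,255),(350,271),80,0),("coffee",(85,10,150),(120,255,255),(282,266),80,0)):
    a=cv2.boundingRect(blob(cv2.inRange(hsv,lo,hi),uv,18 if "knob" not in n else 12)); p=cast(c,(a[0]+(a[2]-1)/2,a[1]+(a[3]-1)/2),z)[0]
    o=""
    if T: w=np.radians(T[2]); d=p-T[:2]; o=np.array([d@[np.cos(w),np.sin(w)],d@[-np.sin(w),np.cos(w)]]).round(1)
    print(n,a,p.round(1),o)
E
```

```text
jam (125, 188, 34, 33) [560.6 277.9] [80.  -0.3]
honey (119, 238, 33, 34) [480.8 286.3] [-0.3 -1.4]
tea (118, 290, 30, 32) [401.3 288.4] [-79.4  -8.8]
saltknob (512, 216, 9, 8) [ 532.1 -312.5] [42.5 -0.2]
pepknob (528, 267, 9, 8) [ 452.  -334.7] [-40.6   1.7]
must (219, 111, 34, 32) [687.2 131.2] 
shaker (337, 258, 28, 29) [451.3 -52.6] 
coffee (266, 250, 32, 33) [461.5  56.8]
```

```bash
python3 -c "
from bench import order; print(order.hand_in())"
```

```text
the job is handed in; nothing more can be done
None
```

I handed the job in at about 41 s: jam, honey and tea tin stand in the oak tray and the two mills in the white tray, all upright and about centred (the tea tin's y check read −8.8 mm, probably a clipped image mask), and the mustard, coffee tin and shaker have not moved; the hand-in returned no verdict.

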